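Set the stock tags of the studio's paint bins

ROBOT

A 7-joint arm with a two-finger parallel gripper is mounted at the origin on the work surface. World frame = base frame: x ahead of the robot, y to its left, z up, the work surface at z = 0. Lengths are in m, angles in rad, forces in N, time in s.
With the tool pointing down it reaches from about 0.4 to 0.875 m from the base axis. Payload 19.3 kg.
Tool frame: the origin (TCP) lies midway between the tips of the shut fingers; the grasp point (between the pads) lies bot.tcp_to_grasp behind it (bot.tcp_to_grasp is the distance from the TCP to the grasp point, in m); z points along the fingers, y is the line along which they close (so a half turn about z gives the same grasp; the last joint's range is limited). The gripper opens to 85 mm and grips with 20 to 120 N. Pads are 22 mm wide; open, the fingers measure 114 mm over their backs; the gripper's body (76 mm by 85 mm) begins 54 mm behind the grasp point. The pads swing forward as they close: fully open they stand 13 mm farther back than shut.
Start: joints at [-1.331, 0.521, -0.036, 1.599, 0.021, 1.021, -0.113], TCP at [0.191, 0.595, 0.231] pointing down, gripper open.
Joint ranges: [-2.91, 2.91], [-0.3, 2.13], [-1.5, 1.42], [0.17, 2.43], [-1.26, 4.41], [0.16, 1.93], [-2.52, 2.52]. Speed limits (rad/s): [1.89, 1.89, 2.39, 2.39, 3.01, 3.01, 3.01].

INTERFACE

Orientations are given as [roll, pitch, yaw] about the fixed x, y, z axes, in that order (R = Rz(yaw) Ry(pitch) Rx(roll)).
In Python, from workcell import observe, imaging, bot gives the robot as it stands.
- The arm moves only by the tool send_rows, never from a script. Its argument "plan" is text: rows parted by semicolons, each of 7 numbers parted by spaces: the shift along the tool's x, y, z in m, then the turn, a rotation vector about the tool's x, y, z in degrees, then the finger opening in m, from 0 to 0.0854. In form: dx dy dz rx ry rz claw; .... A call has 1 to 10 rows; each row is the pose to reach, as a shift and turn from the pose commanded when the call began, along the tool's axes at that moment; what a row does not reach only later rows make up. A row lasts 1/12 s, in which the tool goes at most 41.7 mm and 7.16 degrees, less where a joint would pass 70% of its speed; a pose out of reach is approached as far as the arm can. A call with a gripper value outside its range is refused whole. The fingers move at their own pace and stop on an object; "grip_force" is the grip in N (left out, the last holds). Time passes only in rows, so rows that repeat a pose let the fingers close. It gives the time, the measured TCP pose, the force, the opening and the grip force at its end, in the units of the state.
- observe(): the state, without advancing time (a new reading comes with each control period).
- imaging.grab_frame(name): name is "side" or "top" or "wrist"; returns a dict with "color" (420x560x3 uint8, red, green, blue), "fx", "fy", "cx", "cy" (pixels), "dist_coeffs" ([k1, k2, p1, p2, k3] as OpenCV has them; the pictures are not rectified), "eye" and "orientation" of the camera in the world; the wrist camera has in their place "tool_from_camera" (4x4, takes a point from camera to tool coordinates, whose origin is the TCP and whose axes are the flange's). Camera axes: x right, y down, z forward; pixel columns grow to the right and rows downward; lengths in m; the calibration is good to about 2 mm. A picture is of the moment at which its call begins: read the wrist's pose just before it. There is no depth.
- bot.job_done(): hands the job in; it is judged then, once.
The state is a dict: "clock": time; "qpos": joint angles; "qd": joint speeds; "joint_efforts": joint torques, N m; "position": TCP position; "tool_rot": TCP orientation; "force": force on the tool from outside, world axes, zero at the start; "moment": the same for the moment, N m; "grip_width": finger opening in m; "finger_force": force on a finger pad.
Only numpy, scipy, OpenCV 4.12 (cv2) and the standard library are available. Lean on these libraries where they do the work, as an engineer would, in place of code of your own. Each camera call takes 0.05 s, during which the arm holds its last target. There are 200 camera calls.

TASK

Each of the four paint bins on the stock board has a two-faced flip tag in front of it; a bin is full when it holds two jars. With a fingertip, gently push over the tags that are wrong, so that every full bin's tag lies with its green face up, tipped towards its bin, and the tag of any bin that is not full lies with its red face up, tipped towards the robot. Do not touch or shift the jars or the other loose things around them.

Things in the scene. Friction and masses are not known exactly. Their poses are not given: they have to be found in the camera images.
- tag_1_hinge (a point): middle of the hinge axis of flip tag 1, 36 mm above the table; y along the hinge, x level, away from the robot to the bin behind. Every tag is a plate 46 mm wide, 4 mm thick, one face red, one green, its free edge a freely spinning white roller 10 mm thick, axis 55 mm from the hinge. At rest the tag leans 66 deg from upright to -x or +x: roller 50 mm to that side of the hinge, 58 mm above the table (centre).
- tag_2_hinge (a point): middle of the hinge axis of flip tag 2, like tag 1. Each weighs 35 g and swings freely: a fingertip moved level along x against the roller from outside, its end 44 to 52 mm above the table, turns it up and over (0.5 N); past upright it falls to the other side by itself, onto a stop. Do not push on much beyond the hinge, or the fallen tag is pressed.
- tag_3_hinge (a point): middle of the hinge axis of flip tag 3, like tag 1. Beside each tag, 30 mm from the hinge's middle, stand two fixed aluminium cheeks 5 mm thick, 20 mm long, up to 42 mm above the table; the hinge pin reaches up to 39 mm.
- tag_4_hinge (a point): middle of the hinge axis of flip tag 4, like tag 1. The four tags stand in one row, 85 mm apart, in changing order, on a fixed plywood board 460 mm (along the row) x 320 x 12 mm that lies on the table at a slight angle.
- tag_1 (a joint): angle of tag 1 in rad: 0 upright, -1.15 at rest leaned to -x (towards the robot: red face up), +1.15 at rest leaned to +x (towards its bin: green face up).
- tag_2 (a joint): angle of tag 2 in rad: 0 upright, -1.15 at rest leaned to -x (towards the robot: red face up), +1.15 at rest leaned to +x (towards its bin: green face up).
- tag_3 (a joint): angle of tag 3 in rad: 0 upright, -1.15 at rest leaned to -x (towards the robot: red face up), +1.15 at rest leaned to +x (towards its bin: green face up).
- tag_4 (a joint): angle of tag 4 in rad: 0 upright, -1.15 at rest leaned to -x (towards the robot: red face up), +1.15 at rest leaned to +x (towards its bin: green face up).
- bin_1_front (a point): middle of the front (tag side) rim of grey open bin 1, 52 mm above the table. The bin is fixed, 105 mm long (along x, from this rim away from the tag) x 62 mm x 40 mm high, walls 4 mm. The hinge of its tag lies straight in front of this rim, 108 mm to -x. It holds at most two jars, one behind the other, and is full with two. Bins and tags are numbered independently.
- bin_2_front (a point): middle of the front (tag side) rim of bin 2, like bin 1.
- bin_3_front (a point): middle of the front (tag side) rim of bin 3, like bin 1.
- bin_4_front (a point): middle of the front (tag side) rim of bin 4, like bin 1.
- jar_1: small paint jar with lid, loose, 42 mm across, 60 mm high, standing in one of the bins (its top 76 mm above the table); origin at the centre of its underside.
- jar_2: paint jar like jar 1 (colours differ), standing in one of the bins.
- jar_3: paint jar like jar 1 (colours differ), standing in one of the bins.
- jar_4: paint jar like jar 1 (colours differ), standing in one of the bins.
- jar_5: paint jar like jar 1 (colours differ), standing in one of the bins.
- jar_6: paint jar like jar 1 (colours differ), standing in one of the bins.
- jar_7: paint jar like jar 1 (colours differ), standing in one of the bins.
- tape: roll of paper tape, 52 mm across, 24 mm high, lying loose on one end strip of the board beyond the bays; origin at the centre of its underside
- tub: white ceramic pot with green cap, 42 mm across, 50 mm high, loose on the other end strip; origin at the centre of its underside
- palette_knife: palette knife, about 200 mm long, lying on the table at the board's +y side
- thinner: amber bottle, 60 mm across, 100 mm high, on the table at the board's -y side; origin at the centre of its underside
- brush: brush, about 200 mm long, lying on the table at the board's -y side

How it is judged:
By the outcome, as a careful person would: the job done as asked, in the order asked, and still so for the second after the job is handed in, with the robot touching nothing.
It also fails if it takes over 54 s, if anything falls off the work surface, if the arm or the gripper's body presses on something with over 40 N, if the wrist force passes 120 N, or if a joint passes its speed limit or range.

## Working session

There is one attempt and no reset: what is moved stays moved. The work goes in short steps, Python scripts to look and compute and a tool call to move; the robot and the scene stay as the last step left them, time stands still between calls to the robot, and variables do not carry over. Pictures are saved under pics/ and viewed, at most 10 in all, crops included, and the job is handed in when it is done.

Besides the shell and the picture viewer there is one more tool, called after ">>>" by a JSON object that holds its "op" and its "data". send_rows: Moves the arm, as the interface text tells. Its arguments: {"type":"object","properties":{"plan":{"type":"string"},"grip_force":{"type":"number"}},"required":["plan"]}

```bash
mkdir -p pics; cat > h.py <<'E'
import numpy as np, cv2, pickle
from workcell import observe, imaging, bot
def K(f): return np.array([[f['fx'],0,f['cx']],[0,f['fy'],f['cy']],[0,0,1.]])
def rot(o):
    o=np.array(o,float)
    if o.shape==(3,3): return o
    from scipy.spatial.transform import Rotation as R
    return R.from_euler('xyz',o).as_matrix() if o.size==3 else R.from_quat(o).as_matrix()
def ray2plane(f,px,z):
    u=cv2.undistortPoints(np.array(px,float).reshape(-1,1,2),K(f),np.array(f['dist_coeffs'])).reshape(-1,2)
    d=np.c_[u,np.ones(len(u))]@rot(f['orientation']).T
    e=np.array(f['eye']); return e+d*((z-e[2])/d[:,2])[:,None]
E
python3 - <<'E'
from h import *
for n in('top','side'):
    f=imaging.grab_frame(n); pickle.dump(f,open(n+'.pkl','wb'))
    cv2.imwrite(f'pics/{n}0.png',f['color'][:,:,::-1]); print(n,f['eye'],f['orientation'],f['fx'])
s=observe(); print(s['position'],s['tool_rot'],s['clock'],s['grip_width'],bot.tcp_to_grasp)
E
```

```text
top [0.42606655 0.01837673 1.10143034] [-2.95273725e+00  1.28266959e-03 -1.55729932e+00] 538.4377245364599
side [ 0.52457576 -0.78771097  0.96224902] [-2.41242044  0.00858967 -0.16084622] 529.4079093798473
[0.19048994 0.59494856 0.23080461] [-3.14058050e+00  5.59781333e-05  2.83174783e+00] 0.1 0.08519711635915456 0.0187
```

View pics/top0.png

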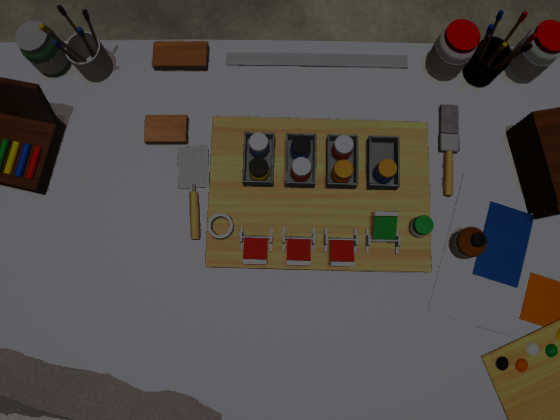

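View pics/side0.png

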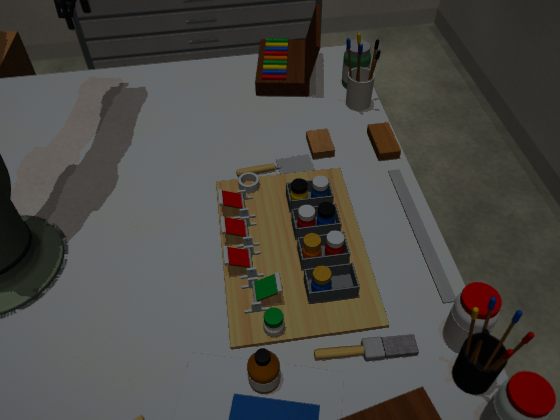

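Top view: the three left bins (columns 259, 300 and 342) hold two jars each, but their tags are red (row ~250). The right bin (383) holds one jar, and its tag is green (385, 226). So all four tags are wrong. Next I'll measure the tags and the row angle.

```bash
python3 - <<'E'
from h import *
P={}
for n in('top','side'):
    f=pickle.load(open(n+'.pkl','rb')); hsv=cv2.cvtColor(f['color'],cv2.COLOR_RGB2HSV)
    x0,x1,y0,y1=(235,405,205,270) if n=='top' else (215,290,185,305)
    for c,(lo,hi) in dict(red=((0,170,80),(6,255,255)),green=((50,150,50),(75,255,255))).items():
        m=cv2.inRange(hsv,lo,hi)
        if c=='red': m|=cv2.inRange(hsv,(174,170,80),(180,255,255))
        k=np.zeros_like(m); k[y0:y1,x0:x1]=m[y0:y1,x0:x1]
        _,_,st,ce=cv2.connectedComponentsWithStats(k)
        for s,q in zip(st[1:],ce[1:]):
            if s[4]>60:
                w=ray2plane(f,q,0.048)[0]; print(n,c,s,q.round(1),w.round(4)); P.setdefault(n+c,[]).append(w)
for n in('top','side'):
    r=np.array(P[n+'red']); r=r[np.argsort(r[:,1])]
    d=r[-1]-r[0]; a=np.arctan2(-d[0],d[1]); print(n,'board yaw deg',np.degrees(a),np.linalg.norm(np.diff(r,axis=0),axis=1))
    ex=np.array([np.cos(a),np.sin(a),0])
    print('hinges',(r+0.026*ex).round(4).tolist(),(P[n+'green'][0]-0.026*ex).round(4))
f=pickle.load(open('top.pkl','rb')); s=ray2plane(f,[[213,117],[429,122],[206,268],[431,271]],.012);print('board corners',s.round(3))
im=cv2.resize(f['color'][110:280,200:440],None,fx=3.3,fy=3.3,interpolation=cv2.INTER_CUBIC)
cv2.imwrite('pics/crop.png',cv2.convertScaleAbs(im[:,:,::-1],alpha=1.5))
E
```

```text
top red [243 238  24  21 478] [254.9 248.1] [0.5281 0.0649 0.048 ]
top red [287 239  24  21 479] [298.1 249. ] [ 0.5273 -0.0197  0.048 ]
top red [330 240  24  21 463] [341.6 250.2] [ 0.526  -0.1051  0.048 ]
top green [373 216  24  23 506] [384.4 227.4] [ 0.5721 -0.1905  0.048 ]
side red [223 191  19  16 245] [231.9 198.6] [0.5304 0.0682 0.048 ]
side red [225 217  21  19 287] [235.  226.1] [ 0.5293 -0.0171  0.048 ]
side red [228 247  22  19 331] [238.4 256.4] [ 0.5281 -0.1023  0.048 ]
side green [255 275  22  25 387] [265.1 287. ] [ 0.5741 -0.1887  0.048 ]
top board yaw deg -0.7279532506822103 [0.08543448 0.08461356]
hinges [[0.552, -0.1055, 0.048], [0.5533, -0.02, 0.048], [0.5541, 0.0646, 0.048]] [ 0.5461 -0.1902  0.048 ]
side board yaw deg -0.7727706954764774 [0.0852078  0.08529319]
hinges [[0.5541, -0.1027, 0.048], [0.5553, -0.0175, 0.048], [0.5564, 0.0678, 0.048]] [ 0.5481 -0.1883  0.048 ]
board corners [[ 0.809  0.162  0.012]
 [ 0.806 -0.3    0.012]
 [ 0.49   0.165  0.012]
 [ 0.489 -0.292  0.012]]
```

View pics/crop.png

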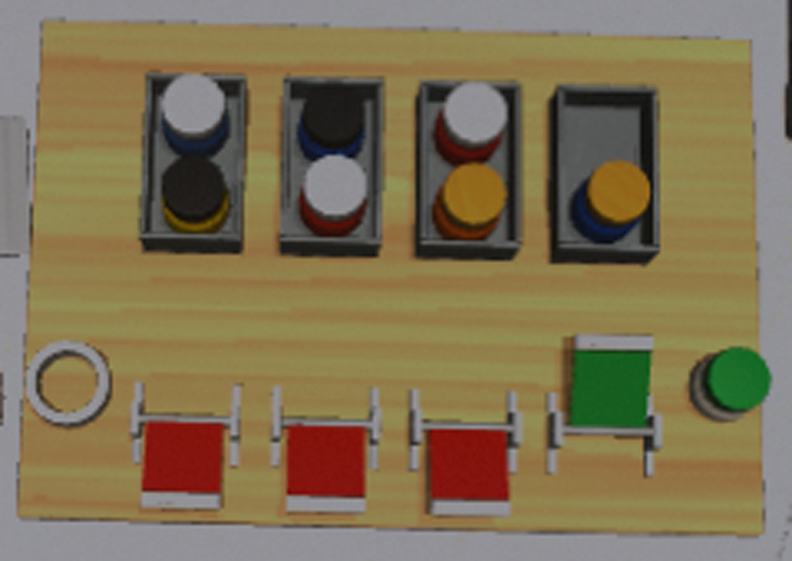

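Every tag is wrong: three need pushing to +x, one to -x. I'll shut the fingers and move halfway, turning the tool to line up with the board.

>>> {"op": "send_rows", "data": {"plan": "-0.02 -0.02 0 0 0 -3 0;-0.05 -0.05 0 0 0 -8 0;-0.08 -0.08 0 0 0 -13 0;-0.11 -0.11 0 0 0 -17 0;-0.14 -0.14 0 0 0 -17 0;-0.17 -0.17 0 0 0 -17 0;-0.19 -0.19 0 0 0 -17 0;-0.21 -0.21 0 0 0 -17 0;-0.21 -0.21 0 0 0 -17 0;-0.21 -0.21 0 0 0 -17 0", "grip_force": 20}}

```text
clock: 0.93
position: [0.3272, 0.33, 0.2314]
tool_rot: [-3.141, 0.0, 3.126]
force: [-0.1, 0.6, -1.0]
grip_width: -0.0003
finger_force: 0.0
```

```bash
python3 - <<'E'
from h import *
s=observe(); print(s['position'],np.degrees(s['tool_rot']),s['clock'],s['grip_width'],s['qpos'])
E
```

```text
[0.32723872 0.33001693 0.23141441] [-1.79993470e+02  1.09825516e-02  1.79091364e+02] 0.9333 -0.00029422896325826493 [-0.87623582  0.26792888 -0.04971477  2.00425796  0.01750689  0.86977579
  0.61946574]
```

>>> {"op": "send_rows", "data": {"plan": "-0.015 -0.025 0 0 0 0 0;-0.03 -0.055 0 0 0 0 0;-0.05 -0.09 0 0 0 0 0;-0.07 -0.125 0 0 0 0 0;-0.09 -0.16 0 0 0 0 0;-0.11 -0.2 0 0 0 0 0;-0.13 -0.235 0 0 0 0 0;-0.144 -0.262 0 0 0 0 0;-0.144 -0.262 0 0 0 0 0;-0.144 -0.262 0 0 0 0 0"}}

```text
clock: 1.77
position: [0.4675, 0.0669, 0.231]
tool_rot: [-3.141, -0.0, 3.127]
force: [0.2, 0.8, -0.5]
grip_width: 0.0
finger_force: 0.0
```

>>> {"op": "send_rows", "data": {"plan": "0 0 0.025 0 0 0 0;0 0 0.05 0 0 0 0;0 0 0.08 0 0 0 0;0 0 0.11 0 0 0 0;0 0 0.135 0 0 0 0;0 0 0.155 0 0 0 0;0 0 0.165 0 0 0 0;0 0 0.165 0 0 0 0;0 0 0.165 0 0 0 0"}}

```text
clock: 2.52
position: [0.467, 0.0683, 0.0666]
tool_rot: [3.141, -0.001, 3.13]
force: [1.0, -0.0, -0.1]
grip_width: 0.0003
finger_force: 0.0
```

```bash
python3 - <<'E'
from h import *
s=observe(); print(s['position'],np.degrees(s['tool_rot']),s['clock'],s['force'],s['qpos'])
f=imaging.grab_frame('side'); cv2.imwrite('pics/s1.png',cv2.resize(f['color'][130:330,150:400,::-1],None,fx=3,fy=3))
E
```

```text
[0.4669695  0.06825253 0.06655054] [ 1.79989934e+02 -3.22740517e-02  1.79314899e+02] 2.5167 [ 1.00191253 -0.04195142 -0.09153609] [-0.32461998  0.55859845  0.07072992  2.12293409 -0.08466612  0.46311159
  1.37002866]
```

View pics/s1.png

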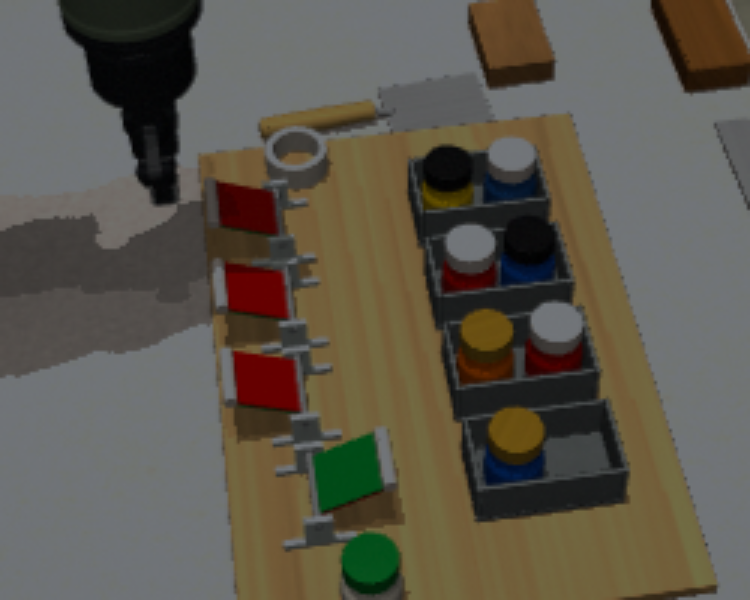

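The picture shows the shut fingertip at (165, 195), in front of tag A's roller at (212, 205) and clear of it. I'll lower it to 48 mm and push gently.

>>> {"op": "send_rows", "data": {"plan": "0 0 0.01 0 0 0 0;0 0 0.018 0 0 0 0;0 0 0.018 0 0 0 0;-0.006 0 0.018 0 0 0 0;-0.012 0 0.018 0 0 0 0;-0.018 0 0.018 0 0 0 0;-0.024 0 0.018 0 0 0 0;-0.03 0 0.018 0 0 0 0;-0.036 0 0.018 0 0 0 0;-0.042 0 0.018 0 0 0 0"}}

```text
clock: 3.4
position: [0.5098, 0.0667, 0.0483]
tool_rot: [-3.142, 0.0, 3.128]
force: [-1.0, 0.1, -0.3]
grip_width: 0.0003
finger_force: 0.0
```

>>> {"op": "send_rows", "data": {"plan": "-0.006 0 0 0 0 0 0;-0.012 0 0 0 0 0 0;-0.017 0 0 0 0 0 0;-0.022 0 0 0 0 0 0;-0.026 0 0 0 0 0 0;-0.03 0 0 0 0 0 0;-0.033 0 0 0 0 0 0;-0.035 0 0 0 0 0 0;-0.035 0 0 0 0 0 0;-0.035 0 0 0 0 0 0"}}

```text
clock: 4.23
position: [0.5439, 0.0663, 0.0482]
tool_rot: [-3.142, -0.0, 3.128]
force: [-0.5, -0.2, -0.3]
grip_width: -0.0001
finger_force: 0.0
```

```bash
python3 - <<'E'
from h import *
s=observe(); print(s['position'],np.degrees(s['tool_rot']),s['clock'],s['force'])
f=imaging.grab_frame('side'); cv2.imwrite('pics/s2.png',cv2.resize(f['color'][130:330,150:400,::-1],None,fx=3,fy=3))
E
```

```text
[0.54394723 0.06627604 0.04824139] [-1.79995334e+02 -1.11716162e-02  1.79244720e+02] 4.2333 [-0.54898693 -0.18549133 -0.33147421]
```

View pics/s2.png

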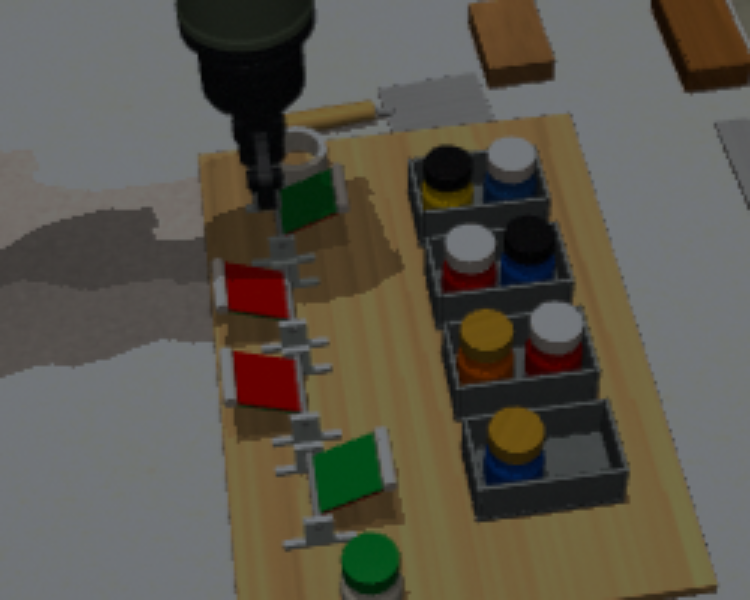

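Tag A has flipped: it shows green at (310, 203) and leans towards its bin. I'll back off, shift 85 mm along the row and push the next one.

>>> {"op": "send_rows", "data": {"plan": "0.01 0 0 0 0 0 0;0.03 0 0 0 0 0 0;0.055 0 0 0 0 0 0;0.072 0 0 0 0 0 0;0.078 -0.01 0 0 0 0 0;0.078 -0.035 0 0 0 0 0;0.078 -0.06 0 0 0 0 0;0.078 -0.08 0 0 0 0 0;0.078 -0.085 0 0 0 0 0;0.078 -0.085 0 0 0 0 0"}}

```text
clock: 5.12
position: [0.465, -0.0194, 0.0484]
tool_rot: [-3.141, 0.0, 3.126]
force: [-0.6, -0.0, 0.6]
grip_width: 0.0002
finger_force: 0.0
```

>>> {"op": "send_rows", "data": {"plan": "-0.004 0 0 0 0 0 0;-0.01 0 0 0 0 0 0;-0.016 0 0 0 0 0 0;-0.022 0 0 0 0 0 0;-0.028 0 0 0 0 0 0;-0.034 0 0 0 0 0 0;-0.04 0 0 0 0 0 0;-0.044 0 0 0 0 0 0;-0.044 0 0 0 0 0 0"}}

```text
clock: 5.87
position: [0.5099, -0.0182, 0.0483]
tool_rot: [-3.142, 0.001, 3.128]
force: [-1.1, -0.3, 0.2]
grip_width: -0.0002
finger_force: 0.0
```

>>> {"op": "send_rows", "data": {"plan": "-0.006 0 0 0 0 0 0;-0.012 0 0 0 0 0 0;-0.017 0 0 0 0 0 0;-0.022 0 0 0 0 0 0;-0.026 0 0 0 0 0 0;-0.029 0 0 0 0 0 0;-0.032 0 0 0 0 0 0;-0.033 0 0 0 0 0 0;-0.033 0 0 0 0 0 0;-0.033 0 0 0 0 0 0"}}

```text
clock: 6.7
position: [0.5418, -0.0187, 0.0483]
tool_rot: [-3.142, -0.0, 3.128]
force: [0.4, -0.9, 0.0]
grip_width: -0.0003
finger_force: 0.0
```

>>> {"op": "send_rows", "data": {"plan": "0.01 0 0 0 0 0 0;0.03 0 0 0 0 0 0;0.055 0 0 0 0 0 0;0.072 0 0 0 0 0 0;0.078 -0.01 0 0 0 0 0;0.078 -0.035 0 0 0 0 0;0.078 -0.06 0 0 0 0 0;0.078 -0.08 0 0 0 0 0;0.078 -0.085 0 0 0 0 0;0.078 -0.085 0 0 0 0 0"}}

```text
clock: 7.53
position: [0.4628, -0.1044, 0.0484]
tool_rot: [-3.141, 0.0, 3.126]
force: [-0.7, 0.1, -0.6]
grip_width: 0.0001
finger_force: 0.0
```

>>> {"op": "send_rows", "data": {"plan": "-0.004 0 0 0 0 0 0;-0.01 0 0 0 0 0 0;-0.016 0 0 0 0 0 0;-0.022 0 0 0 0 0 0;-0.028 0 0 0 0 0 0;-0.034 0 0 0 0 0 0;-0.04 0 0 0 0 0 0;-0.044 0 0 0 0 0 0;-0.044 0 0 0 0 0 0"}}

```text
clock: 8.28
position: [0.5078, -0.1031, 0.0483]
tool_rot: [-3.142, 0.001, 3.129]
force: [0.5, -0.0, 0.2]
grip_width: 0.0
finger_force: 0.0
```

>>> {"op": "send_rows", "data": {"plan": "-0.006 0 0 0 0 0 0;-0.012 0 0 0 0 0 0;-0.017 0 0 0 0 0 0;-0.022 0 0 0 0 0 0;-0.026 0 0 0 0 0 0;-0.029 0 0 0 0 0 0;-0.032 0 0 0 0 0 0;-0.033 0 0 0 0 0 0;-0.033 0 0 0 0 0 0;-0.033 0 0 0 0 0 0"}}

```text
clock: 9.12
position: [0.5397, -0.1037, 0.0483]
tool_rot: [-3.142, -0.0, 3.128]
force: [-0.5, -0.3, -0.9]
grip_width: 0.0002
finger_force: 0.0
```

```bash
python3 - <<'E'
from h import *
s=observe(); print(s['position'],np.degrees(s['tool_rot']),s['clock'],s['force'])
f=imaging.grab_frame('side'); cv2.imwrite('pics/s3.png',cv2.resize(f['color'][130:330,150:400,::-1],None,fx=3,fy=3))
E
```

```text
[ 0.53968248 -0.103669    0.04826756] [-1.79996985e+02 -1.15019138e-02  1.79245955e+02] 9.1167 [-0.5332175  -0.32684543 -0.94722712]
```

View pics/s3.png

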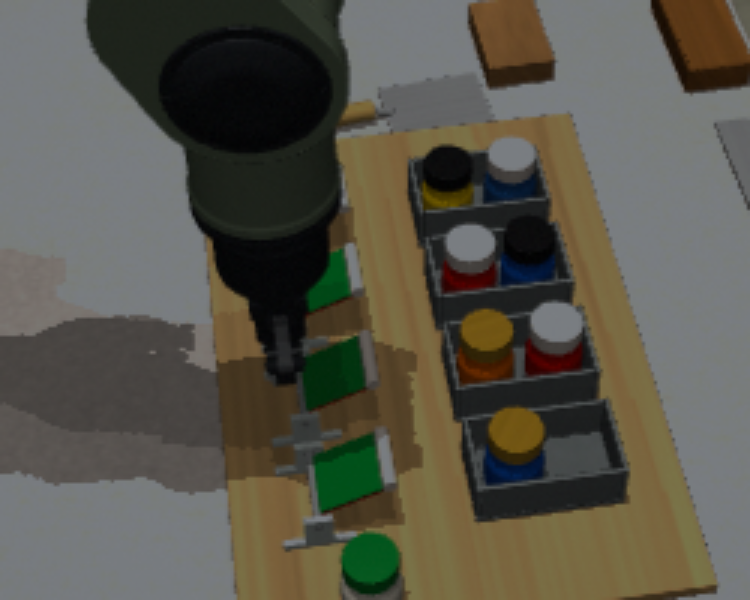

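All three left tags are now green (340, 280; 335, 372; the first was confirmed earlier). Next I'll lift over to the bin side of the fourth tag.

>>> {"op": "send_rows", "data": {"plan": "0.01 0 0 0 0 0 0;0.03 0 -0.005 0 0 0 0;0.03 0 -0.03 0 0 0 0;0.03 0 -0.06 0 0 0 0;0.03 0 -0.09 0 0 0 0;0.025 -0.01 -0.115 0 0 0 0;0.01 -0.03 -0.12 0 0 0 0;-0.015 -0.05 -0.12 0 0 0 0;-0.04 -0.07 -0.12 0 0 0 0;-0.065 -0.084 -0.12 0 0 0 0"}}

```text
clock: 10.0
position: [0.6044, -0.1907, 0.1688]
tool_rot: [-3.141, 0.001, 3.127]
force: [-0.5, -0.1, 0.7]
grip_width: -0.0001
finger_force: 0.0
```

>>> {"op": "send_rows", "data": {"plan": "-0.015 0 0 0 0 0 0;-0.024 0 0 0 0 0 0;-0.027 0 0 0 0 0 0;-0.027 0 0 0 0 0 0;-0.027 0 0.01 0 0 0 0;-0.027 0 0.025 0 0 0 0;-0.027 0 0.04 0 0 0 0;-0.027 0 0.05 0 0 0 0;-0.027 0 0.05 0 0 0 0;-0.027 0 0.05 0 0 0 0"}}

```text
clock: 10.83
position: [0.6302, -0.1888, 0.118]
tool_rot: [3.142, -0.001, 3.128]
force: [0.5, -0.0, 0.5]
grip_width: -0.0004
finger_force: 0.0
```

```bash
python3 - <<'E'
from h import *
s=observe(); print(s['position'],np.degrees(s['tool_rot']),s['clock'],s['force'])
a=imaging.grab_frame('side')['color'][180:330,180:380]; b=imaging.grab_frame('top')['color'][110:260,300:500]
cv2.imwrite('pics/s4.png',cv2.convertScaleAbs(cv2.resize(np.hstack([a,b])[:,:,::-1],None,fx=2,fy=2),alpha=1.5))
E
```

```text
[ 0.63023442 -0.18882663  0.11804045] [ 1.79994758e+02 -5.04246551e-02  1.79241316e+02] 10.8333 [ 0.47012731 -0.00307903  0.45033063]
```

View pics/s4.png

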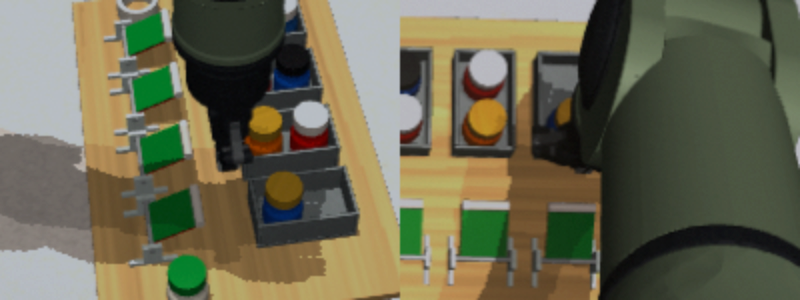

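The fingertip hangs between the fourth tag's roller (200, 205) and the bin front (250, 190), clear of the jar. I'll descend and push towards the robot.

>>> {"op": "send_rows", "data": {"plan": "0 0 0.01 0 0 0 0;0 0 0.025 0 0 0 0;0 0 0.04 0 0 0 0;0 0 0.055 0 0 0 0;0 0 0.065 0 0 0 0;0 0 0.07 0 0 0 0;0 0 0.07 0 0 0 0;0.004 0 0.07 0 0 0 0;0.01 0 0.07 0 0 0 0;0.016 0 0.07 0 0 0 0"}}

```text
clock: 11.77
position: [0.6144, -0.1888, 0.0491]
tool_rot: [-3.141, 0.001, 3.128]
force: [1.2, 0.1, -0.4]
grip_width: 0.0002
finger_force: 1.3
```

>>> {"op": "send_rows", "data": {"plan": "0.006 0 0 0 0 0 0;0.012 0 0 0 0 0 0;0.018 0 0 0 0 0 0;0.024 0 0 0 0 0 0;0.03 0 0 0 0 0 0;0.036 0 0 0 0 0 0;0.042 0 0 0 0 0 0;0.047 0 0 0 0 0 0;0.051 0 0 0 0 0 0;0.054 0 0 0 0 0 0"}}

```text
clock: 12.6
position: [0.5602, -0.1879, 0.0483]
tool_rot: [-3.142, -0.0, 3.128]
force: [0.5, -0.9, 0.1]
grip_width: -0.0003
finger_force: 0.0
```

>>> {"op": "send_rows", "data": {"plan": "0.002 0 0 0 0 0 0;0.002 0 0 0 0 0 0;0.002 0 0 0 0 0 0;0.002 0 0 0 0 0 0"}}

```text
clock: 12.93
position: [0.559, -0.1878, 0.0483]
tool_rot: [-3.142, 0.0, 3.129]
force: [1.2, 1.3, -0.9]
grip_width: -0.0
finger_force: 0.0
```

```bash
python3 - <<'E'
from h import *
s=observe(); print(s['position'],s['clock'],s['force'])
a=imaging.grab_frame('side')['color'][180:330,180:380]; b=imaging.grab_frame('top')['color'][130:280,230:430]
cv2.imwrite('pics/s5.png',cv2.convertScaleAbs(cv2.resize(np.hstack([a,b])[:,:,::-1],None,fx=2,fy=2),alpha=1.5))
E
```

```text
[ 0.55896492 -0.18784792  0.04828351] 12.9333 [ 1.24380266  1.26256455 -0.94290243]
```

View pics/s5.png

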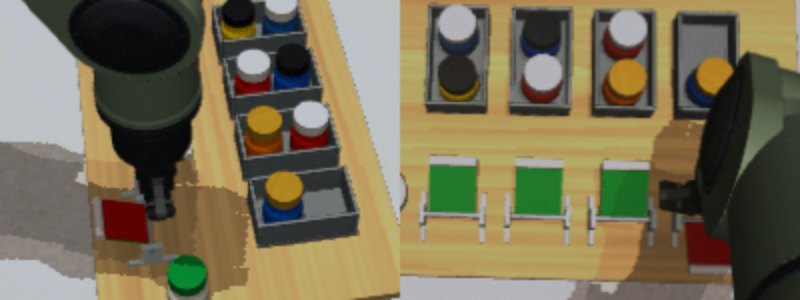

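The fourth tag now lies red towards the robot (125, 220), and the other three are green towards their bins. I'll back off, lift clear and hand in.

>>> {"op": "send_rows", "data": {"plan": "-0.005 0 0 0 0 0 0;-0.02 0 0 0 0 0 0;-0.02 0 -0.02 0 0 0 0;-0.02 0 -0.05 0 0 0 0;-0.02 0 -0.08 0 0 0 0;-0.02 0 -0.11 0 0 0 0;-0.02 0 -0.14 0 0 0 0;-0.02 0 -0.15 0 0 0 0;-0.02 0 -0.15 0 0 0 0;-0.02 0 -0.15 0 0 0 0"}}

```text
clock: 13.87
position: [0.5791, -0.1881, 0.1984]
tool_rot: [-3.141, 0.001, 3.129]
force: [-0.6, 0.1, -0.6]
grip_width: -0.0
finger_force: 0.0
```

```bash
python3 - <<'E'
from h import *
a=imaging.grab_frame('side')['color'][180:330,180:380]; b=imaging.grab_frame('top')['color'][130:280,230:430]
cv2.imwrite('pics/s6.png',cv2.convertScaleAbs(cv2.resize(np.hstack([a,b])[:,:,::-1],None,fx=2,fy=2),alpha=1.5))
E
```

```text
(no output)
```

View pics/s6.png

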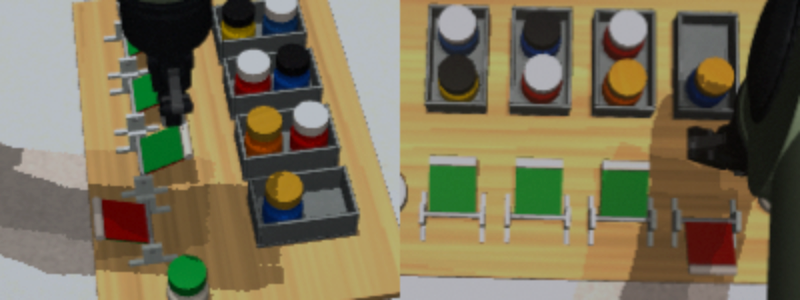

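The three full bins' tags are green, the one-jar bin's tag is red at (710, 245), and the jars haven't moved.

```bash
python3 -c "
from workcell import bot; print(bot.job_done())"
```

```text
the job is handed in; nothing more can be done
None
```

All four tags were wrong and are now flipped: the three full bins show green towards their bins, the one-jar bin shows red towards the robot, no jars or loose things were seen to move, and the job is handed in at about 14 s.

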